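# Hold a cover plate flush on the sloping checking stand

### The arm

A 6-joint arm with a two-finger parallel gripper is mounted at the origin on a cart in front of the work surface, level with it; the furniture and walls round the work are solid. World frame = base frame: x ahead of the robot, y to its left, z up, the work surface at z = 0. Lengths are in m, angles in rad, forces in N, time in s.
With the tool pointing down it reaches from about 0.25 to 0.725 m from the base axis. Payload 4 kg.
Tool frame: the origin (TCP) lies on the centre line of the jaws, within the pads' length; the fingertips stand 11 mm ahead of it and the grasp point (between the pads) lies 8 mm behind it (tip_extent is the z of the fingertips in the tool frame, in m); z points along the fingers, y is the line along which they close (so a half turn about z gives the same grasp; the last joint's range is limited). The gripper opens to 85 mm and grips with 20 to 120 N. Pads are 22 mm wide; open, the fingers measure 114 mm over their backs; the gripper's body (76 mm by 85 mm) begins 54 mm behind the grasp point. The pads swing forward as they close: fully open they stand 13 mm farther back than shut.
Start: joints at [1.103, 0.241, 0.005, 1.335, 0, 1.571], TCP at [0.225, 0.446, 0.242] pointing down, gripper open.
Joint ranges: [-2.72, 2.72], [-1.05, 1.87], [-1.09, 1.28], [-1.99, 2.15], [-1.42, 1.44], [-3.14, 3.14]. Speed limits (rad/s): [2.79, 2.79, 3.14, 3.14, 3.14, 3.14].

### API

Orientations are given as a rotation vector (axis times angle).
In Python, from bench import * gives the robot as it stands.
- The arm moves only by the tool play_rows, never from a script. Its arguments are lists of equal length, an entry for each row: "dp": the shift along the tool's x, y, z in mm, a list of three; "turn": the turn about the tool's z in degrees. In form: {"dp": [[tx, ty, tz], ...], "turn": [turn, ...]}. A call has 1 to 5 rows; each row shifts and turns the commanded pose from where the row before left it, along the tool's axes as they then stand; what a row does not reach is not made up. A row lasts 1/8 s, in which the tool goes at most 62.5 mm and 10.7 degrees, less where a joint would pass 70% of its speed; a pose out of reach is approached as far as the arm can. A call is refused whole if a number of a shift passes 62.5 or a number of a turn 10.7, either way. A call with a gripper value outside its range is refused whole. "grip" is the finger opening in mm, from 0 to 85.4, set as the call begins (left out, the last holds). The fingers move at their own pace and stop on an object; "newtons" is the grip in N (left out, the last holds). Time passes only in rows, so rows that do not move let the fingers close. It gives the time, the measured TCP pose, the force, the opening and the grip force at its end, in the units of the state.
- get_obs(): the state, without advancing time (a new reading comes with each control period).
- get_image(name): name is "scene" or "top"; returns a dict with "color" (384x512x3 uint8, red, green, blue), "z_map" (384x512 float32, m along the optical axis (not along the pixel's ray), 0 where there is no reading), "K" (3x3 intrinsics, pixels), "k1" (the pictures are not rectified: a ray, as slopes to the right and down, at radius r is drawn at 1 + k1 r^2 times it, then the intrinsics apply), "rvec" (rotation vector, rad) and "tvec" (3), from world to camera coordinates, as OpenCV has them. Camera axes: x right, y down, z forward; pixel columns grow to the right and rows downward; lengths in m; the calibration is good to about 2 mm. A picture is of the moment at which its call begins.
- hand_in(): hands the job in; it is judged then, once.
The state is a dict: "clock": time; "joint_positions": joint angles; "joint_velocities": joint speeds; "joint_torque": joint torques, N m; "tool_pos": TCP position; "eef_rot": TCP orientation; "ft_force": force on the tool from outside, world axes, zero at the start; "ft_torque": the same for the moment, N m; "width": finger opening in m; "finger_force": force on a finger pad.
Only numpy, scipy, OpenCV 4.12 (cv2) and the standard library are available. Lean on these libraries where they do the work, as an engineer would, in place of code of your own. Each camera call takes 0.05 s, during which the arm holds its last target. There are 200 camera calls.

### The job

Zero the checking gauge by pressing the spring plunger on the small grey box down to its stop and letting it come back up, before you move the plate. Then pick up the aluminium cover plate by its rib, tilt it to match the sloping table of the checking stand, and press its underside gently flush on that table so that the springs under it give a little, centred in the scribed rectangle with its long side level. Finish while still holding it there, gripped and lightly pressed, and leave the other things on the bench alone.

Things in the scene. Friction and masses are not known exactly. Their poses are not given: they have to be found in the camera images.
- plunger (a joint): spring plunger of the zero box: 0 = up, grows as it is pressed straight down, stop at 0.012 m; the spring pushes back with about 2.5 N at the start of the travel and 7 N at the stop, and returns it when released
- plunger_top (a point): centre of the top of the plunger's black mushroom head (30 mm diameter, about 75 mm above the bench when up). It stands upright in the middle of a fixed grey box 85 x 75 x 39 mm (base at bench level) with a steel collar 50 mm high round the stem
- plate_mid (a point): middle of the loose aluminium cover plate, 22 mm above its underside, in the centre of its outline. Plate 64 mm (x) by 90 mm (y), 6 mm thick, with an upright gripping rib in the middle of its upper side, 44 mm long (along x), 14 mm thick (along y), its top 44 mm above the underside; z points from the underside up through the rib. Alike either way round (half turn about z). It weighs about 0.15 kg and starts flat on the bench, rib up
- face (a point): centre of the flat upper face of the checking stand's sloping aluminium table (120 mm along x by 104 mm along y, 8 mm thick), which floats on springs over a tilted carrier, on a fixed grey base 150 x 140 mm. z is the face's normal, x runs up the slope (away from the robot), y is level along the face. A scribed rectangle 66 mm (x) by 92 mm (y) with a dot marks its middle. The centre is 65 to 82 mm above the bench; no edge or ledge stands above the face
- table (a joint): how far the table is pressed in against its springs, straight along its normal: 0 = out, stop at 0.008 m; the table moves without tilting and the springs push back with about 2.5 N at first, 6 N at 0.003 and 12 N at the stop
- clamp_knob (a point): left end of the black clamping knobs at the sides of the tilted carrier; does not move unless the slope is changed
- slope (a joint): slope of the checking stand's table from level, rad; different each time (0.28 to 0.6), clamped stiff: do not turn it
- coupling: bystander: grey pipe coupling lying on the bench, 37 x 54 x 36 mm, origin at its underside
- tape_roll: bystander: small white roll of tape lying flat, 51 mm diameter, 14 mm high, origin at its underside
- pipe_cap: bystander: cream pipe cap, 46 mm diameter, 33 mm high, origin at its underside
- tee: bystander: white pipe tee lying on the bench, 62 x 82 x 41 mm, origin at its underside
Not all that is in view belongs to the job. Leave any purple look-alike of the part that bears plate_mid alone.

How it is judged:
By the outcome, as a careful person would: the job done as asked, in the order asked, and still so for the second after the job is handed in, while the arm keeps its last pose, push and grip.
It also fails if it takes over 48 s, if anything falls off the work surface, if the arm or the gripper's body presses on something with over 40 N, if the wrist force passes 120 N, or if a joint passes its speed limit or range.

## Working session

There is one attempt and no reset: what is moved stays moved. The work goes in short steps, Python scripts to look and compute and a tool call to move; the robot and the scene stay as the last step left them, time stands still between calls to the robot, and variables do not carry over. Pictures are saved under pics/ and viewed, at most 10 in all, crops included, and the job is handed in when it is done.

Besides the shell and the picture viewer there is one more tool, called in YAML: its name, and indented under it one key for each argument. play_rows: Moves the arm, as the interface text tells. Its arguments: {"type":"object","properties":{"dp":{"type":"array"},"turn":{"type":"array"},"grip":{"type":"number"},"newtons":{"type":"number"}},"required":["dp","turn"]}

```bash
ls; mkdir -p pics
cat > h.py <<'E'
import numpy as np, cv2
from bench import *
from scipy.spatial.transform import Rotation as R
def world(im):
    z=im["z_map"];K=im["K"];h,w=z.shape
    u,v=np.meshgrid(np.arange(w),np.arange(h))
    xd=(u-K[0,2])/K[0,0];yd=(v-K[1,2])/K[1,1]
    x,y=xd.copy(),yd.copy()
    for _ in range(8):
        s=1+im["k1"]*(x*x+y*y);x,y=xd/s,yd/s
    c=np.stack([x*z,y*z,z],-1)
    M=R.from_rotvec(np.ravel(im["rvec"])).as_matrix()
    W=(c-np.ravel(im["tvec"]))@M
    W[z==0]=np.nan
    return W
E
python3 - <<'E'
from h import *
o=get_obs();print({k:np.round(v,3) for k,v in o.items()})
for n in("scene","top"):
    im=get_image(n);cv2.imwrite(f"pics/{n}0.png",im["color"][:,:,::-1]);np.savez(f"{n}0.npz",**im)
    print(im["K"],im["k1"],im["rvec"],im["tvec"])
E
```

```text
pics
{'clock': np.float64(0.0), 'joint_positions': array([1.103, 0.241, 0.004, 1.335, 0.   , 1.571]), 'joint_velocities': array([-0.002, -0.001,  0.002,  0.   ,  0.001,  0.002]), 'joint_torque': array([ 2.0000e-03, -3.7232e+01,  2.5241e+01,  1.7000e-02,  0.0000e+00,
       -0.0000e+00]), 'tool_pos': array([0.225, 0.446, 0.241]), 'eef_rot': array([-7.280e-01, -3.056e+00,  3.000e-03]), 'ft_force': array([ 0.768, -0.115,  0.544]), 'ft_torque': array([-0.028,  0.02 ,  0.015]), 'finger_force': np.float64(0.0), 'width': np.float64(0.085)}
[[371.84262536   0.         250.52716367]
 [  0.         371.84262536 188.83157053]
 [  0.           0.           1.        ]] 0.03517799438282186 [ 1.84257786 -1.05560896  0.65536984] [-0.24511188  0.26526471  0.71278391]
[[395.43268741   0.         252.75618228]
 [  0.         395.43268741 185.52929753]
 [  0.           0.           1.        ]] -0.13752875316095725 [ 2.16075137 -2.19600174  0.07448737] [0.01697335 0.51375554 1.14945067]
```

View pics/scene0.png

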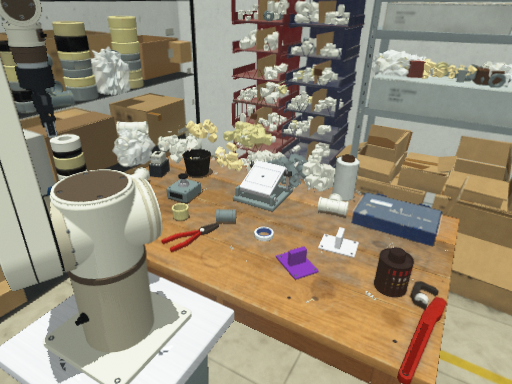

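View pics/top0.png

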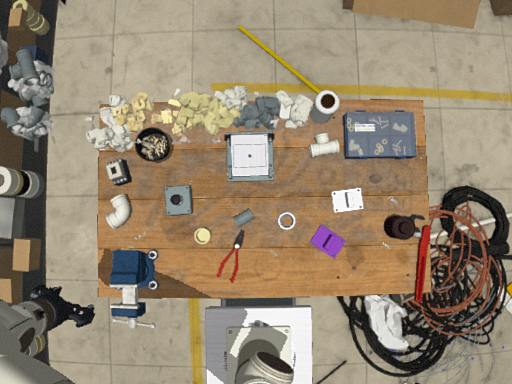

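Candidates: plate = white or aluminium plate with rib at top (347,200), scene (339,243). The purple plate at top (327,241) is the look-alike. The zero box is at top (178,199), scene (183,187); the dark box at top (118,171) is not it. The stand is at top (250,156), scene (265,180).

Run:
```python
from h import *
t=dict(np.load("top0.npz"));s=dict(np.load("scene0.npz"))
W=world(t);S=world(s)
np.set_printoptions(precision=4,suppress=True)
def reg(W,r0,r1,c0,c1,f):
    m=np.zeros(W.shape[:2],bool);m[r0:r1,c0:c1]=1
    with np.errstate(invalid='ignore'): m&=f(W)
    return m
print("bench z",np.nanmedian(W[225:235,150:180,2]),np.nanmedian(S[255:262,240:260,2]))
# plunger
for nm,A,b in(("top",W,(180,220,160,200)),("scene",S,(165,210,160,210))):
    m=reg(A,*b,lambda w:(w[...,2]>.066)&(w[...,2]<.09));p=A[m];v,u=np.nonzero(m)
    print("plunger",nm,len(p),np.median(p,0),p.min(0),p.max(0),u.mean(),v.mean())
    m=reg(A,*b,lambda w:(w[...,2]>.03)&(w[...,2]<.044));p=A[m];print(" box",len(p),(p.min(0)+p.max(0))/2,cv2.minAreaRect((p[:,:2]*1000).astype(np.float32)))
# plate
for nm,A,b in(("top",W,(180,220,325,370)),("scene",S,(220,262,312,365))):
    C=(t if nm=="top" else s)["color"].astype(int)
    m=reg(A,*b,lambda w:(w[...,2]>.003)&(w[...,2]<.012))&(C.min(-1)>150);p=A[m]
    print("plate",nm,len(p),cv2.minAreaRect((p[:,:2]*1000).astype(np.float32)))
    m=reg(A,*b,lambda w:(w[...,2]>.036)&(w[...,2]<.055));p=A[m];print(" rib",len(p),p.mean(0),cv2.minAreaRect((p[:,:2]*1000).astype(np.float32)) if len(p)>3 else 0)
# face
for nm,A,b in(("top",W,(137,177,230,272)),("scene",S,(160,200,242,287))):
    C=(t if nm=="top" else s)["color"].astype(int)
    m=reg(A,*b,lambda w:(w[...,2]>.03))&(C.min(-1)>170);p=A[m]
    n=None
    q=p
    for _ in range(5):
        c=q.mean(0);n=np.linalg.svd(q-c,full_matrices=False)[2][2];n*=np.sign(n[2]);d=(p-c)@n;q=p[abs(d)<.004]
    v,u=np.nonzero(m)
    ex=np.array([1,0,0.]);yy=np.cross([0,0,1],n)
    print("face",nm,len(p),len(q),c,n,"slope",np.arccos(n[2]),"upslope dir",np.degrees(np.arctan2(-n[1],-n[0])))
    xa=-n*n[2];xa[2]+=1;xa/=np.linalg.norm(xa);ya=np.cross(n,xa)
    uv=np.stack([(q-c)@xa,(q-c)@ya],1);r=cv2.minAreaRect((uv*1000).astype(np.float32));print(r,c+r[0][0]/1e3*xa+r[0][1]/1e3*ya)
def big(t,r0,r1,c0,c1,k): return cv2.resize(t["color"][r0:r1,c0:c1,::-1],None,fx=k,fy=k,interpolation=cv2.INTER_CUBIC)
a=np.hstack([big(t,130,180,225,275,5),big(t,175,225,322,372,5),big(t,175,225,153,203,5)])
b=np.hstack([big(s,160,210,240,290,5),big(s,220,270,312,362,5),big(s,160,210,158,208,5)])
cv2.imwrite("pics/crop.png",np.vstack([a,b]))
```

```text
bench z 0.0014208603289557883 0.0010770465601885662
plunger top 85 [0.4749 0.2281 0.0758] [0.4609 0.2138 0.0702] [0.4866 0.2411 0.0814] 175.3764705882353 199.3764705882353
 box 582 [0.4741 0.2285 0.0375] ((474.2124938964844, 229.79266357421875), (86.00643920898438, 74.42997741699219), 4.546421527862549)
plunger scene 49 [0.4661 0.2268 0.0738] [0.4574 0.214  0.067 ] [0.4838 0.2432 0.077 ] 182.6122448979592 175.3673469387755
 box 450 [0.4938 0.263  0.0368] ((469.69921875, 262.8565673828125), (303.8855895996094, 158.5596160888672), 25.806236267089844)
plate top 504 ((467.32177734375, -273.012451171875), (63.985416412353516, 90.90748596191406), 6.313675880432129)
 rib 79 [ 0.4672 -0.2711  0.0452] ((467.25823974609375, -271.4343566894531), (44.09130859375, 13.565731048583984), 4.900918960571289)
plate scene 481 ((459.23199462890625, -273.15179443359375), (79.71744537353516, 89.31224822998047), 6.935227394104004)
 rib 76 [ 0.4598 -0.273   0.0436] ((463.06768798828125, -272.1940612792969), (44.72633361816406, 14.05405330657959), 6.18066930770874)
face top 1396 1315 [0.5948 0.0172 0.074 ] [-0.3994 -0.0051  0.9168] slope 0.4108493450577555 upslope dir 0.730067773853462
((-1.5397415161132812, 0.3090705871582031), (102.2860336303711, 113.36823272705078), 88.90142822265625) [0.5934 0.0175 0.0734]
face scene 988 940 [0.5915 0.015  0.0721] [-0.3959 -0.0035  0.9183] slope 0.4070510972429178 upslope dir 0.5056810391008961
((1.2069320678710938, 1.47076416015625), (123.23617553710938, 105.2727279663086), 0.8050255179405212) [0.5926 0.0165 0.0726]
```

View pics/crop.png

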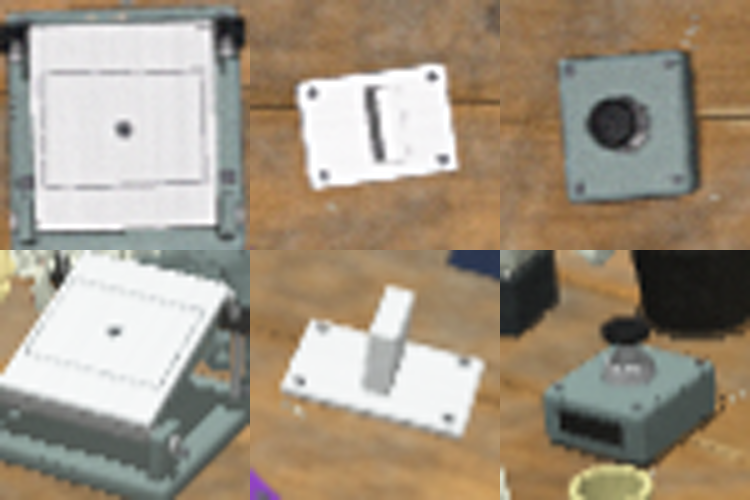

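The crop shows the dot of the scribed rectangle at top (249,155) and scene (262.5,176), the bare plate with its rib, and the black plunger head at top (175,199). Next I'll get the dot position and the first moves.

```bash
cat >> h.py <<'E'
def go(P,yaw=None):
    """total turn (deg) to bring tool x to yaw (mod 180), then dp (mm) in turned tool axes"""
    o=get_obs();M=R.from_rotvec(o["eef_rot"]).as_matrix();cur=np.degrees(np.arctan2(M[1,0],M[0,0]))
    t=0
    if yaw is not None:
        t=-(yaw-cur) ; t=(t+90)%180-90
    M2=M@R.from_euler("z",t,degrees=True).as_matrix()
    print("t",round(float(o["clock"]),2),"tcp",np.round(o["tool_pos"],4),"yaw",round(cur,2),"tilt",np.round(M[:,2],4),"q6",round(o["joint_positions"][5],2),"| turn",round(t,2),"dp",np.round(M2.T@(np.array(P)-o["tool_pos"])*1000,1))
E
python3 - <<'E'
from h import *
t=dict(np.load("top0.npz"));s=dict(np.load("scene0.npz"))
for im,(u0,v0,u1,v1) in((t,(240,148,258,163)),(s,(255,170,270,183))):
    W=world(im);g=im["color"][v0:v1,u0:u1].astype(float).min(-1)
    w=np.clip(170-g,0,None);v,u=np.mgrid[v0:v1,u0:u1]
    uu,vv=(w*u).sum()/w.sum(),(w*v).sum()/w.sum();print(uu,vv,W[round(vv),round(uu)],W[int(vv)-1:int(vv)+3,int(uu)-1:int(uu)+3].mean((0,1)))
go([.473,.2285,.14]);go([.473,.2285,.14],0)
E
```

```text
249.27968337730871 155.4089709762533 [0.59698941 0.01754235 0.07324479] [0.59531216 0.01612401 0.07466142]
262.5128205128205 176.0 [0.59267415 0.01473773 0.07359073] [0.59073813 0.01540832 0.07252655]
t 0.1 tcp [0.2252 0.4458 0.2415] yaw 153.2 tilt [-9.0e-04 -1.6e-03 -1.0e+00] q6 1.57 | turn 0 dp [-319.2  -82.   101.7]
t 0.1 tcp [0.2252 0.4458 0.2415] yaw 153.2 tilt [-9.0e-04 -1.6e-03 -1.0e+00] q6 1.57 | turn -26.8 dp [-247.9 -217.1  101.7]
```

play_rows:
  dp:
    - [0, 0, 0]
    - [0, 0, 0]
    - [0, 0, 0]
    - [-60, -52, 0]
    - [-60, -52, 0]
  turn: [-9, -9, -8.8, 0, 0]
  grip: 0
  newtons: 20

```text
clock: 0.72
tool_pos: [0.3202, 0.3638, 0.2418]
eef_rot: [0.005, -3.141, 0.001]
ft_force: [1.6, 0.6, 0.5]
width: -0.0003
finger_force: 0.0
```

play_rows:
  dp:
    - [-43, -38, 0]
    - [-43, -38, 20]
    - [-42, -37, 30]
    - [0, 0, 50]
    - [0, 0, 0]
  turn: [0, 0, 0, 0, 0]

```text
clock: 1.35
tool_pos: [0.4442, 0.2494, 0.1387]
eef_rot: [-0.003, -3.132, 0.008]
ft_force: [-1.2, -0.2, 0.4]
width: -0.0
finger_force: 0.0
```

Run:
```python
from h import *
go([.473,.2285,.095])
im=get_image("scene");cv2.imwrite("pics/p1.png",cv2.resize(im["color"][90:230,120:260,::-1],None,fx=4,fy=4))
im=get_image("top");t=world(dict(np.load("top0.npz")))
```

```text
t 1.35 tcp [0.4442 0.2494 0.1387] yaw 179.9 tilt [-0.0094 -0.0051 -0.9999] q6 0.51 | turn 0 dp [-29.3 -20.6  43.6]
```

View pics/p1.png

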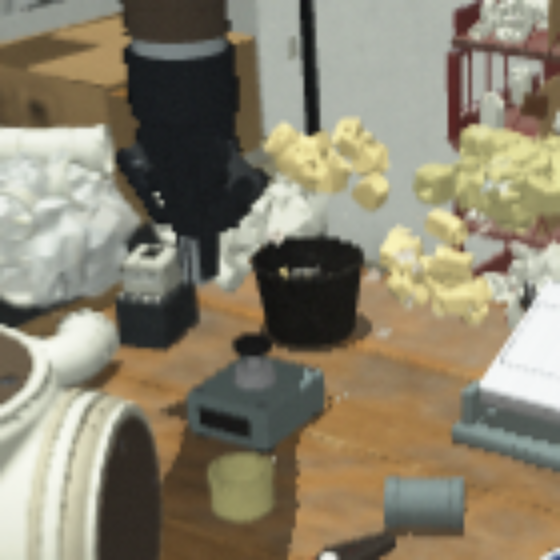

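The picture shows the closed gripper above and left of the zero box, at about (195,270) in the crop, with the plunger head at (252,345). I'll cover the rest of the distance.

play_rows:
  dp:
    - [0, 0, 0]
    - [-15, -10, 0]
    - [-14, -10, 20]
    - [0, 0, 10]
    - [0, 0, 0]
  turn: [0, 0, 0, 0, 0]

```text
clock: 2.08
tool_pos: [0.4757, 0.2317, 0.1123]
eef_rot: [-0.0, -3.14, 0.001]
ft_force: [-0.3, 0.7, 0.0]
width: 0.0001
finger_force: 0.0
```

Run:
```python
from h import *
go([.473,.2285,.088])
```

```text
t 2.08 tcp [0.4757 0.2317 0.1123] yaw 179.99 tilt [-1.7e-03 -6.0e-04 -1.0e+00] q6 0.45 | turn 0 dp [ 2.7 -3.2 24.3]
```

play_rows:
  dp:
    - [2, -3, 14]
    - [0, 0, 12]
    - [0, 0, 5]
    - [0, 0, 3]
    - [0, 0, 0]
  turn: [0, 0, 0, 0, 0]

```text
clock: 2.7
tool_pos: [0.4738, 0.229, 0.079]
eef_rot: [0.0, -3.141, 0.0]
ft_force: [-1.8, -0.8, 6.2]
width: 0.0001
finger_force: 2.6
```

play_rows:
  dp:
    - [0, 0, 3]
    - [0, 0, 2]
    - [0, 0, 0]
  turn: [0, 0, 0]

```text
clock: 3.08
tool_pos: [0.4739, 0.229, 0.0744]
eef_rot: [0.0, -3.141, -0.0]
ft_force: [-3.1, -1.1, 8.4]
width: -0.0001
finger_force: 3.5
```

play_rows:
  dp:
    - [0, 0, 2]
    - [0, 0, 1]
    - [0, 0, 0]
  turn: [0, 0, 0]

```text
clock: 3.45
tool_pos: [0.4739, 0.2291, 0.0733]
eef_rot: [-0.0, 3.141, 0.001]
ft_force: [-8.1, -2.9, 17.3]
width: -0.0001
finger_force: 9.0
```

play_rows:
  dp:
    - [0, 0, -40]
    - [0, 0, -50]
    - [0, 0, -30]
    - [0, -50, -20]
    - [0, -50, 0]
  turn: [0, 0, 0, 0, 0]

```text
clock: 4.08
tool_pos: [0.4757, 0.1288, 0.2128]
eef_rot: [-0.003, 3.137, 0.002]
ft_force: [0.3, -0.9, 0.1]
width: 0.0
finger_force: 0.0
```

play_rows:
  dp:
    - [0, -50, 0]
    - [0, -50, 0]
    - [0, -50, 0]
    - [0, -50, 0]
    - [0, -50, 0]
  turn: [0, 0, 0, 0, 0]
  grip: 50

```text
clock: 4.7
tool_pos: [0.4743, -0.1227, 0.2109]
eef_rot: [0.0, 3.141, -0.0]
ft_force: [0.6, -0.5, -0.9]
width: 0.05
finger_force: 0.0
```

play_rows:
  dp:
    - [0, -50, 0]
    - [0, -50, 0]
    - [0, -40, 0]
    - [0, 0, 0]
    - [0, 0, 0]
  turn: [0, 0, 0, 0, 0]

```text
clock: 5.32
tool_pos: [0.474, -0.2608, 0.2105]
eef_rot: [-0.001, -3.141, -0.001]
ft_force: [-0.1, -0.4, -0.2]
width: 0.0503
finger_force: 0.0
```

Run:
```python
from h import *
go([.467,-.272,.1],5.5)
W=world(get_image("top"))
p=W[190:208,165:190].reshape(-1,3);p=p[p[:,2]>.055];print("plunger z now",np.median(p,0),len(p))
```

```text
t 5.33 tcp [ 0.474  -0.2608  0.2105] yaw 179.98 tilt [-5.e-04  6.e-04 -1.e+00] q6 -0.5 | turn -5.52 dp [  8.  -10.6 110.5]
plunger z now [0.47491133 0.22797302 0.07524063] 86
```

play_rows:
  dp:
    - [0, 0, 0]
    - [8, -11, 50]
    - [0, 0, 60]
    - [0, 0, 45]
    - [0, 0, 27]
  turn: [-5.5, 0, 0, 0, 0]

```text
clock: 6.0
tool_pos: [0.4661, -0.2704, 0.0264]
eef_rot: [0.154, -3.135, -0.003]
ft_force: [-0.1, 0.3, 0.4]
width: 0.0497
finger_force: 0.0
```

Run:
```python
from h import *
go([.467,-.272,.028],5.5)
im=get_image("scene");cv2.imwrite("pics/p2.png",cv2.resize(im["color"][190:290,280:400,::-1],None,fx=5,fy=5,interpolation=cv2.INTER_CUBIC))
```

```text
t 6.0 tcp [ 0.4661 -0.2704  0.0264] yaw -174.37 tilt [-0.0031  0.0019 -1.    ] q6 -0.62 | turn 0.13 dp [-0.7 -1.7 -1.6]
```

View pics/p2.png

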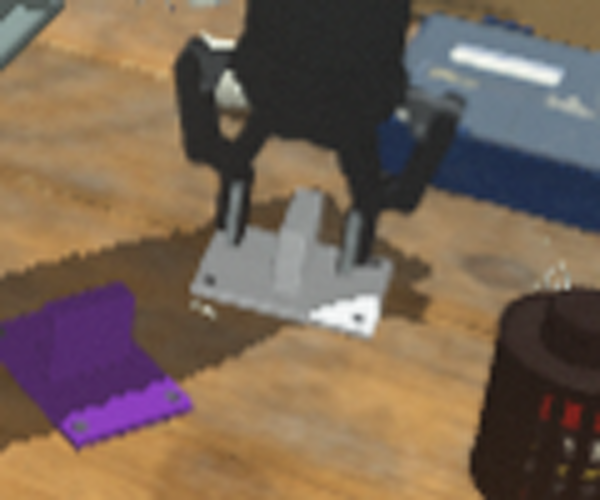

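The jaws straddle the rib, with the fingers at crop (235,210) and (355,235) and the rib at (300,240). Closing gently.

play_rows:
  dp:
    - [0, -1, -2]
    - [0, 0, 0]
    - [0, 0, 0]
    - [0, 0, 0]
    - [0, 0, 0]
  turn: [0, 0, 0, 0, 0]
  grip: 5
  newtons: 20

```text
clock: 6.68
tool_pos: [0.4691, -0.2742, 0.0329]
eef_rot: [-0.151, 3.134, -0.002]
ft_force: [0.8, 1.8, 6.0]
width: 0.0134
finger_force: 23.5
```

play_rows:
  dp:
    - [0, 0, -20]
    - [0, 0, -50]
    - [0, 0, -50]
    - [0, 0, -50]
    - [0, 0, 0]
  turn: [0, 0, 0, 0, 0]

```text
clock: 7.3
tool_pos: [0.4698, -0.2754, 0.2061]
eef_rot: [-0.15, 3.129, -0.009]
ft_force: [0.3, 0.0, -1.7]
width: 0.0137
finger_force: 22.5
```

Run:
```python
from h import *
go([.585,.016,.18],0.6)
```

```text
t 7.3 tcp [ 0.4698 -0.2754  0.2061] yaw -174.52 tilt [ 0.0089 -0.0055 -0.9999] q6 -0.63 | turn 4.88 dp [-118.   290.3   25.5]
```

play_rows:
  dp:
    - [0, 0, 0]
    - [-23, 58, 0]
    - [-23, 58, 0]
    - [-23, 58, 0]
    - [-23, 58, 0]
  turn: [4.9, 0, 0, 0, 0]

```text
clock: 7.92
tool_pos: [0.5565, -0.0391, 0.1994]
eef_rot: [0.015, -3.139, 0.0]
ft_force: [0.2, 0.2, -0.9]
width: 0.0139
finger_force: 22.4
```

play_rows:
  dp:
    - [-23, 58, 0]
    - [0, 0, 0]
    - [0, 0, 0]
  turn: [0, 0, 0]

```text
clock: 8.3
tool_pos: [0.5784, 0.0174, 0.1994]
eef_rot: [0.018, -3.139, 0.001]
ft_force: [0.4, 0.6, -1.8]
width: 0.0135
finger_force: 22.4
```

Run:
```python
from h import *
go([.585,.016,.18],0.6)
im=get_image("scene");np.savez("s3.npz",**im);cv2.imwrite("pics/p3.png",cv2.resize(im["color"][100:220,210:330,::-1],None,fx=5,fy=5,interpolation=cv2.INTER_CUBIC))
```

```text
t 8.3 tcp [0.5784 0.0174 0.1994] yaw -179.35 tilt [-2.9e-03 -8.0e-04 -1.0e+00] q6 0.02 | turn 0.05 dp [-6.6 -1.5 19.4]
```

View pics/p3.png

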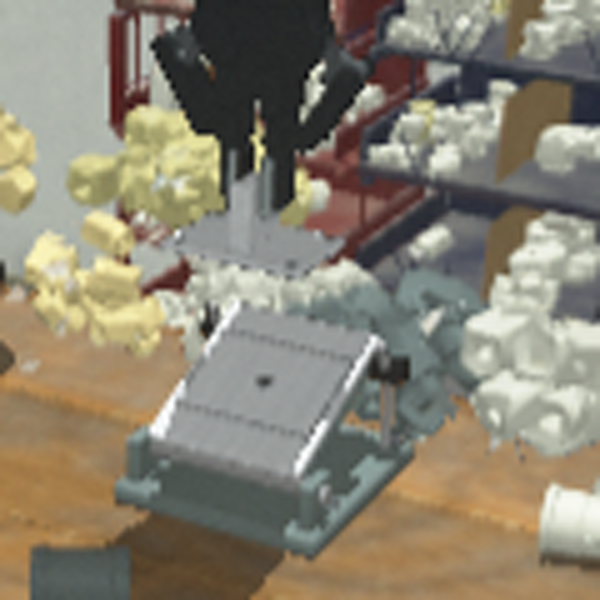

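The plate hangs level in the jaws above the table, rib at crop (242,215). I'll measure how it sits relative to the TCP.

Run:
```python
from h import *
np.set_printoptions(precision=4,suppress=True)
im=dict(np.load("s3.npz"));W=world(im);C=im["color"].astype(int)
m=np.zeros(C.shape[:2],bool);m[143:157,242:283]=1
with np.errstate(invalid='ignore'): m&=(abs(W[...,0]-.58)<.06)&(abs(W[...,1]-.017)<.06)&(C.min(-1)>70)
p=W[m];print(len(p),np.percentile(p[:,2],[5,25,50,75,95]))
q=p[abs(p[:,2]-np.median(p[:,2]))<.006];c=q.mean(0);n=np.linalg.svd(q-c,full_matrices=False)[2][2];print("plate",c,n*np.sign(n[2]),cv2.minAreaRect((q[:,:2]*1000).astype(np.float32)))
im=get_image("top");W=world(im)
for r in range(150,118,-4):print(r,C[r,[252,254,256,258,260,262,264,266,268]].sum(-1)//3, )
x=C[134:150,258]; print([ (r,*np.round(W2,3)) for r,W2 in zip(range(134,150,2),world(dict(np.load("s3.npz")))[134:150:2,258])])
```

```text
301 [0.1694 0.1725 0.1733 0.1743 0.1876]
plate [0.5652 0.0113 0.1729] [-0.0171 -0.004   0.9998] ((574.2874755859375, 17.257953643798828), (66.26303100585938, 90.65543365478516), 0.2779369354248047)
150 [156 152 148 153 142 148 147 147 146]
146 [149 147 158 163 146 144 145 148 148]
142 [126  98 158 165 147 121 103 119 135]
138 [135  44 162 163 149 103  77  41  36]
134 [196  52 127  36  99  98  80  43  40]
130 [171  50 108  39  37 201  41  41  40]
126 [ 41  41  42  39  36 146  40  38  39]
122 [40 39 37 40 39 43 40 38 40]
[(134, np.float64(0.572), np.float64(0.025), np.float64(0.213)), (136, np.float64(0.565), np.float64(0.021), np.float64(0.21)), (138, np.float64(0.553), np.float64(0.014), np.float64(0.209)), (140, np.float64(0.556), np.float64(0.016), np.float64(0.202)), (142, np.float64(0.555), np.float64(0.015), np.float64(0.196)), (144, np.float64(0.553), np.float64(0.014), np.float64(0.191)), (146, np.float64(0.552), np.float64(0.013), np.float64(0.186)), (148, np.float64(0.555), np.float64(0.015), np.float64(0.178))]
```

play_rows:
  dp:
    - [-10, -1, 20]
    - [-12, 0, 30]
    - [0, 0, 20]
    - [0, 0, 4]
    - [0, 0, 0]
  turn: [0, 0, 0, 0, 0]

```text
clock: 9.02
tool_pos: [0.6013, 0.0159, 0.1263]
eef_rot: [0.015, -3.141, 0.0]
ft_force: [0.7, 1.2, -1.4]
width: 0.014
finger_force: 22.4
```

Run:
```python
from h import *
go([.6,.0165,.126],0.6)
print(get_obs()["ft_force"])
```

```text
t 9.03 tcp [0.6013 0.0159 0.1263] yaw -179.47 tilt [-9.e-04 -1.e-04 -1.e+00] q6 0.02 | turn -0.07 dp [1.2 0.6 0.3]
[ 0.70266952  1.22256842 -1.35923754]
```

play_rows:
  dp:
    - [0, 0, 4]
    - [1, 0, 3]
    - [2, 0, 3]
    - [0, 0, 0]
  turn: [0, 0, 0, 0]

```text
clock: 9.52
tool_pos: [0.5993, 0.0167, 0.118]
eef_rot: [-0.017, 3.139, -0.0]
ft_force: [0.1, -0.3, 3.9]
width: 0.0132
finger_force: 23.2
```

play_rows:
  dp:
    - [2, 0, 2]
    - [2, 0, 2]
    - [0, 0, 0]
  turn: [0, 0, 0]

```text
clock: 9.9
tool_pos: [0.5952, 0.0167, 0.114]
eef_rot: [-0.017, 3.139, 0.0]
ft_force: [0.2, -0.1, 5.5]
width: 0.0139
finger_force: 23.5
```

```bash
cat >> h.py <<'E'
def plate(n="s",box=(120,195,225,300)):
    im=get_image("scene");np.savez(n+".npz",**im);W=world(im);C=im["color"].astype(int)
    m=np.zeros(C.shape[:2],bool);m[box[0]:box[1],box[2]:box[3]]=1
    return im,W,C,m
E
python3 - <<'E'
from h import *
go([.584,.0163,.102],0.6);print(get_obs()["ft_force"],get_obs()["ft_torque"])
im,W,C,m=plate("s4")
cv2.imwrite("pics/p4.png",cv2.resize(im["color"][120:200,225:325,::-1],None,fx=6,fy=6,interpolation=cv2.INTER_CUBIC))
E
```

```text
t 9.9 tcp [0.5952 0.0167 0.114 ] yaw -179.4 tilt [ 2.7e-03  2.0e-04 -1.0e+00] q6 0.02 | turn 0.0 dp [11.2 -0.3 12. ]
[ 0.17987539 -0.12306052  5.47137637] [ 0.00416867 -0.30830978 -0.00550816]
```

View pics/p4.png

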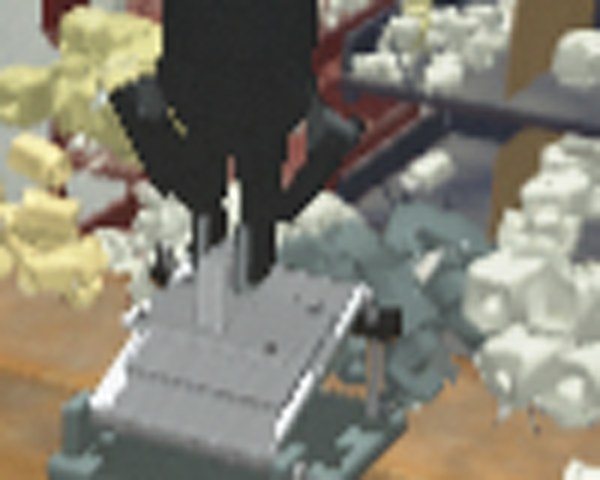

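The plate's far edge is on the table, with its near edge at about crop y=345. I'll continue down and measure the tilt.

play_rows:
  dp:
    - [2, 0, 2]
    - [2, 0, 2]
    - [2, 0, 2]
    - [0, 0, 0]
  turn: [0, 0, 0, 0]

```text
clock: 10.45
tool_pos: [0.5888, 0.0167, 0.1077]
eef_rot: [-0.017, 3.14, 0.0]
ft_force: [0.1, -0.6, 5.5]
width: 0.0138
finger_force: 24.1
```

```bash
cat >> h.py <<'E'
def tilt(tcp):
    """normal of the plate's top, from the scene z_map either side of the rib; table face below it"""
    im=get_image("scene");W=world(im)
    c=np.array([.594,.0163,.0735]);a=.409;xa=np.array([np.cos(a),0,np.sin(a)]);n=np.array([-np.sin(a),0,np.cos(a)])
    d=W-c;X=d@xa;Y=d[...,1];H=d@n
    with np.errstate(invalid='ignore'):
        for nm,f in(("+y",(Y>.014)&(Y<.04)&(abs(X)<.028)),("-y",(Y<-.018)&(Y>-.04)&(abs(X)<.028)),("table near",(X<-.040)&(X>-.055)&(abs(Y)<.04))):
            m=f&(abs(H)<.025);x=X[m];y=Y[m];h=H[m]
            if len(x)<8: print(nm,len(x));continue
            A=np.c_[x,y,np.ones(len(x))]
            g=np.ones(len(x),bool)
            for _ in range(4):
                k=np.linalg.lstsq(A[g],h[g],rcond=None)[0];r=abs(A@k-h);g=r<max(.0025,1.5*np.median(r))
            print(nm,g.sum(),"slope err x,y deg",np.round(np.degrees(k[:2]),1),"height mm",round(k[2]*1e3,1),"median h",round(np.median(h)*1e3,1))
    return im,W,X,Y,H
E
python3 - <<'E'
from h import *
go([.584,.0163,.102],0.6);o=get_obs();print(o["ft_force"],o["ft_torque"])
tilt(0)
E
```

```text
t 10.45 tcp [0.5888 0.0167 0.1077] yaw -179.39 tilt [ 1.9e-03  2.0e-04 -1.0e+00] q6 0.02 | turn 0.01 dp [ 4.9 -0.3  5.7]
[ 0.10875821 -0.59575792  5.4815178 ] [ 0.01677666 -0.25492729 -0.02087946]
+y 59 slope err x,y deg [-13.1  -0.8] height mm 9.9 median h 10.0
-y 76 slope err x,y deg [-13.2  -3.7] height mm 7.6 median h 7.5
table near 85 slope err x,y deg [ 0.8 -0.1] height mm -2.5 median h -3.3
```

play_rows:
  dp:
    - [1.5, 0, 2]
    - [1.5, 0, 2]
    - [1.5, 0, 2]
    - [0, 0, 0]
  turn: [0, 0, 0, 0]

```text
clock: 11.0
tool_pos: [0.5844, 0.0166, 0.1017]
eef_rot: [-0.017, 3.14, 0.0]
ft_force: [0.6, 0.4, 5.9]
width: 0.013
finger_force: 24.8
```

Run:
```python
from h import *
go([.584,.0163,.102],0.6);o=get_obs();print(o["ft_force"],o["ft_torque"])
tilt(0)
```

```text
t 11.0 tcp [0.5844 0.0166 0.1017] yaw -179.4 tilt [ 1.8e-03  2.0e-04 -1.0e+00] q6 0.02 | turn 0.0 dp [ 0.4 -0.3 -0.3]
[0.58832778 0.41643878 5.89822514] [-0.01087599 -0.25149938  0.01376296]
+y 57 slope err x,y deg [-5.8  4.7] height mm 2.4 median h 5.8
-y 89 slope err x,y deg [-2.7  1.2] height mm 5.2 median h 4.5
table near 87 slope err x,y deg [4.6 0.6] height mm 0.6 median h -3.1
```

play_rows:
  dp:
    - [-0.5, 0, 2]
    - [-0.5, 0, 1.5]
    - [0, 0, 0]
    - [0, 0, 0]
  turn: [0, 0, 0, 0]

```text
clock: 11.55
tool_pos: [0.5846, 0.0166, 0.0982]
eef_rot: [-0.017, 3.141, 0.0]
ft_force: [-2.2, -0.3, 7.7]
width: 0.0132
finger_force: 25.3
```

Run:
```python
from h import *
go([.584,.0163,.102],0.6);o=get_obs();print(o["ft_force"],o["ft_torque"])
tilt(0)
```

```text
t 11.55 tcp [0.5846 0.0166 0.0982] yaw -179.39 tilt [ 1.e-04  1.e-04 -1.e+00] q6 0.02 | turn 0.01 dp [ 0.6 -0.3 -3.8]
[-2.18606159 -0.29216439  7.68012924] [-0.02118311  0.16845691  0.07135422]
+y 56 slope err x,y deg [-3.7 -0.8] height mm 1.8 median h 2.0
-y 87 slope err x,y deg [-2.6  0.7] height mm 1.8 median h 1.6
table near 85 slope err x,y deg [-0.4  0.4] height mm -6.0 median h -5.8
```

play_rows:
  dp:
    - [0.5, 0, -1.2]
    - [0.5, 0, -1.1]
    - [0, 0, 0]
    - [0, 0, 0]
  turn: [0, 0, 0, 0]

```text
clock: 12.1
tool_pos: [0.5837, 0.0166, 0.1002]
eef_rot: [-0.017, 3.141, 0.0]
ft_force: [-1.0, -0.5, 5.0]
width: 0.0137
finger_force: 25.0
```

Run:
```python
from h import *
go([.584,.0163,.102],0.6);o=get_obs();print(o["ft_force"],o["ft_torque"])
im,W,X,Y,H=tilt(0);np.savez("s5.npz",**im)
t=get_image("top");np.savez("t5.npz",**t)
a=cv2.resize(im["color"][130:200,235:305,::-1],(600,600),interpolation=cv2.INTER_CUBIC)
b=cv2.resize(t["color"][130:180,225,None][:, :0] if 0 else t["color"][130:180,225:275,::-1],(200,200),interpolation=cv2.INTER_CUBIC)
cv2.imwrite("pics/p5.png",np.hstack([a,np.vstack([b,np.zeros((400,200,3),np.uint8)])]))
```

```text
t 12.1 tcp [0.5837 0.0166 0.1002] yaw -179.4 tilt [ 3.e-04  2.e-04 -1.e+00] q6 0.02 | turn 0.0 dp [-0.3 -0.3 -1.8]
[-1.01062001 -0.50665974  5.03892001] [ 0.0269891  -0.0424361   0.02602556]
+y 55 slope err x,y deg [-3.  4.] height mm 1.8 median h 4.3
-y 88 slope err x,y deg [-2.3 -0.6] height mm 3.2 median h 3.2
table near 95 slope err x,y deg [4.1 0.4] height mm 0.1 median h -3.2
```

View pics/p5.png

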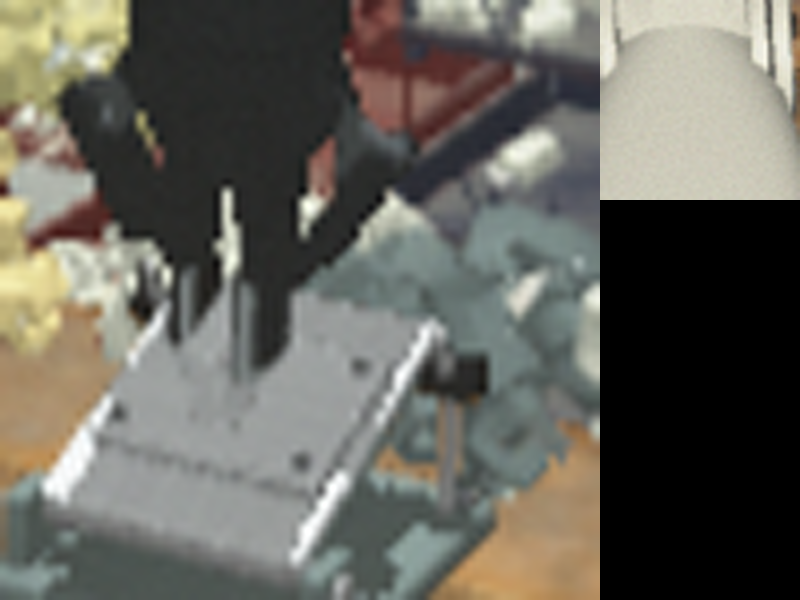

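The scene crop shows the plate lying on the table with three of its holes visible: near-left (120,412), near-right (302,461) and far-right (360,367). The line below the plate is the scribed near edge. The midpoint of the diagonal holes gives the plate centre, and I can compare that with the dot.

```bash
cat >> h.py <<'E'
def cast(im,px,c,n):
    K=im["K"];d=np.zeros(5);d[0]=im["k1"]
    x,y=(np.array(px)-K[[0,1],2])/K[[0,1],[0,1]];a,b=x,y
    for _ in range(8): s=1+im["k1"]*(a*a+b*b);a,b=x/s,y/s
    M=R.from_rotvec(np.ravel(im["rvec"])).as_matrix();o=-M.T@np.ravel(im["tvec"]);r=M.T@np.array([a,b,1])
    return o+r*((c-o)@n)/(r@n)
def dark(im,u,v,r=2):
    g=im["color"].astype(float).mean(-1);u0,v0=round(u),round(v);p=g[v0-r:v0+r+1,u0-r:u0+r+1]
    w=np.clip(np.median(p)-8-p,0,None);V,U=np.mgrid[v0-r:v0+r+1,u0-r:u0+r+1]
    return (w*U).sum()/w.sum(),(w*V).sum()/w.sum()
C0=np.array([.594,.0163,.0735]);A0=.409;N0=np.array([-np.sin(A0),0,np.cos(A0)]);X0=np.array([np.cos(A0),0,np.sin(A0)])
E
python3 - <<'E'
from h import *
np.set_printoptions(precision=1,suppress=True)
s=dict(np.load("scene0.npz"));p=dict(np.load("s5.npz"))
loc=lambda q:np.array([(q-C0)@X0,q[1]-C0[1]])*1e3
print("dot",loc(cast(s,dark(s,262.5,176,3),C0,N0)))
H=[]
for x,y in((120,412),(302,461),(360,367)):
    u,v=235+(x+.5)*70/600-.5,130+(y+.5)*70/600-.5
    d=dark(p,u,v);q=loc(cast(p,d,C0+.003*N0,N0));H.append(q);print((u,v),np.array(d),q)
print("centre",(H[0]+H[2])/2,"yaw off level",np.degrees(np.arctan2(H[0][0]-H[1][0],H[0][1]-H[1][1])),np.linalg.norm(H[0]-H[1]),np.linalg.norm(H[1]-H[2]))
# edges of table in scene0 for yaw of face: scribed near line
Cc=(np.array([[27,353],[165,387]])-[0,250]+.5)/5-.5+[240,160]
L=[loc(cast(s,c,C0,N0)) for c in Cc];print("near line",L,np.degrees(np.arctan2(L[0][0]-L[1][0],L[0][1]-L[1][1])))
E
```

```text
dot [-0.6  0.8]
(248.55833333333334, 177.625) [248.4 177.7] [-24.   37.5]
(269.7916666666667, 183.34166666666667) [269.7 183.4] [-24.  -36.1]
(276.55833333333334, 172.375) [276.6 172.4] [ 23.7 -36.7]
centre [-0.2  0.4] yaw off level -0.007484027642263427 73.64744381859673 47.66830859214145
near line [array([-34.2,  44.7]), array([-31.7, -49.2])] -1.5242675121562583
```

Run:
```python
from h import *
np.set_printoptions(precision=1,suppress=True)
t=dict(np.load("top0.npz"));s=dict(np.load("scene0.npz"));p=dict(np.load("s5.npz"))
loc=lambda q:np.array([(q-C0)@X0,q[1]-C0[1]])*1e3
def line(im,a,b,nm,dx=0):
    a,b=(np.array(a)+.5)/5-.5,(np.array(b)+.5)/5-.5
    g=im["color"].astype(float).mean(-1);P=[]
    for u in range(int(a[0])+2,int(b[0])-1):
        v=a[1]+(b[1]-a[1])*(u-a[0])/(b[0]-a[0]);k=np.arange(round(v)-2,round(v)+3);q=g[k,u];w=np.clip(np.median(q)-6-q,0,None)
        if w.sum()>15:P.append(loc(cast(im,(u,(w*k).sum()/w.sum()),C0,N0)))
    P=np.array(P);g=np.ones(len(P),bool)
    for _ in range(3):
        f=np.polyfit(P[g,1],P[g,0],1);r=abs(np.polyval(f,P[:,1])-P[:,0]);g=r<max(.7,2*np.median(r))
    print(nm,g.sum(),"yaw",np.degrees(f[0]),"x at 0",f[1])
o=np.array([225,130])*5
line(t,o+[43,187],o+[198,183],"top near");line(t,o+[43,72],o+[203,69],"top far")
o=np.array([240,160])*5
line(s,o+[27,103],o+[165,137],"scene near");line(s,o+[75,32],o+[200,72],"scene far")
```

```text
top near 23 yaw -1.8460453692240526 x at 0 -31.234404382106547
top far 26 yaw 1.0302531266497355 x at 0 34.94073510576806
scene near 6 yaw -0.7027234758755055 x at 0 -33.19636147544537
scene far 4 yaw 1.8816741696215915 x at 0 31.738199156567976
```

Run:
```python
from bench import *
print(hand_in())
```

```text
the job is handed in; nothing more can be done
None
```

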